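# Three clicks coarser on the square spice mill

### The arm

A 6-joint arm with a two-finger parallel gripper is mounted at the origin on the work surface. World frame = base frame: x ahead of the robot, y to its left, z up, the work surface at z = 0. Lengths are in m, angles in rad, forces in N, time in s.
With the tool pointing down it reaches from about 0.35 to 0.775 m from the base axis. Payload 7.3 kg.
Tool frame: the origin (TCP) lies at the very end of the fingers, on their centre line; the grasp point (between the pads) lies 19 mm behind it; z points along the fingers, y is the direction in which the jaws open and shut (so a half turn about z gives the same grasp; the last joint's range is limited). The gripper opens to 92 mm and grips with 3 to 60 N. Pads are 19 mm wide; open, the fingers measure 130 mm over their backs; the gripper's body (75 mm by 190 mm) begins 47 mm behind the grasp point.
Start: joints at [-1.412, 0.342, 1.524, -0, 1.275, -0.146], TCP at [0.158, -0.501, 0.194] pointing down, gripper open.
Joint ranges: [-2.53, 2.53], [-0.77, 2.02], [0.04, 2.7], [-1, 4.14], [0.28, 2.66], [-3.11, 3.11]. Speed limits (rad/s): [2.57, 2.57, 3.14, 3.14, 3.14, 3.14].

### API

Orientations are given as [roll, pitch, yaw] about the fixed x, y, z axes, in that order (R = Rz(yaw) Ry(pitch) Rx(roll)).
In Python, from cell import robot gives the robot as it stands.
- The arm moves only by the shell command python3 -m pendant 'ROWS' [OPENING] [FORCE]. ROWS is JSON, a list of rows, each a list of 2 entries, a list of its own where there are three numbers: the shift along the tool's x, y, z in mm, then the turn about the tool's z in degrees. In form: [[[x, y, z], turn], ...]. A call has 1 to 10 rows; each row is the pose to reach, as a shift and turn from the pose measured when the call began, along the tool's axes at that moment; what a row does not reach only later rows make up. A row lasts 1/12 s, in which the tool goes at most 41.7 mm and 7.16 degrees, less where a joint would pass 70% of its speed; a pose out of reach is approached as far as the arm can. A call with a gripper value outside its range is refused whole. OPENING is the opening, from 0 (shut) to 1 (fully open), set as the call begins (- or left out, the last holds). The fingers move at their own pace and stop on an object; FORCE is the grip in N (left out, the last holds). Time passes only in rows, so rows that repeat a pose let the fingers close. It gives the time, the measured TCP pose, the force and the opening at its end, in the units of the state.
- robot.observe(): the state, without advancing time (a new reading comes with each control period).
- robot.read_camera(name): name is "side" or "top" or "wrist"; returns the picture (384x512x3 uint8, red, green, blue); there is no depth.
- robot.calibration(name): a dict with "vfov" (degrees; the focal length in pixels is half the picture's height over the tangent of half this angle, whatever the lens; pixels are square), "cx", "cy" (the principal point, pixels), "rvec" (rotation vector, rad) and "tvec" (3), from world to camera coordinates, as OpenCV has them. Camera axes: x right, y down, z forward; pixel columns grow to the right and rows downward; lengths in m; the calibration is good to about 2 mm. A picture is of the moment at which its call begins: read the wrist's pose just before it. calibration takes no time and is no camera call; for the wrist camera it gives the pose at the moment of the call.
- robot.hand_in(): hands the job in, once; it reports no verdict.
Trained networks look in the newest picture that a camera, given by its name, has taken for a name from the list of things; names that differ only in an ending like _2 or _b are one class to them, and where a whole thing is asked for, a point or a joint stands for the part that bears it (a point fixed in the world has none). Each returns a list of dicts, best first, with "p" (0 to 1); they miss things now and then, are a little off and sometimes report something else, mostly with a low value. They report only what shows in the picture. A call takes as long as a camera call.
- robot.find_in(camera, query): "xy" ([column, row] as shares, 0 to 1, of the picture: columns of its width, rows of its height, amid what is visible of it).
The state is a dict: "time": time; "qpos": joint angles; "qvel": joint speeds; "joint_efforts": joint torques, N m; "tool_pos": TCP position; "tool_rot": TCP orientation; "contact_force": force on the tool from outside, world axes, zero at the start; "torque": the same for the moment, N m; "opening": finger opening in m.
Only numpy, scipy, OpenCV 4.12 (cv2) and the standard library are available. Lean on these libraries where they do the work, as an engineer would, in place of code of your own. Each camera call takes 0.05 s, during which the arm holds its last target.

### The job

The square-bodied spice mill grinds too fine: turn the click-stop knob on its top exactly three clicks clockwise (seen from above), without reaching the fourth click or turning it backwards on the way, and let go. The round-bodied mill beside it is already set, so leave its knob alone.

Things in the scene. Friction and masses are not known exactly. Their poses are not given: they have to be found in the camera images.
- square_mill: Spice mill, screwed down: wooden body of SQUARE plan 90 x 90 mm on a 100 x 100 mm foot, metal top plate 112 mm above the shelf, knob centred on it, 15 tiny pips around it one click apart. Origin: centre of its foot on the shelf, z up. Near it, loose: tins 58 mm and a salt cellar 60 mm high; farther out a bottle 163 mm high.
- square_mill_knob_grip (a point): Grip point of the knob to turn: on its vertical axis, 136 mm above the shelf. The knob has a round white skirt 54 mm across (112 to 120 mm above the shelf) and on it a black flat-sided upright bar, 50 mm long, 12 mm thick, 120 to 148 mm above the shelf: pinch its 12 mm. x runs along the bar (to its white mark), y across it, z up; turns with the knob.
- square_mill_knob (a joint): Angle of the square mill's knob, rad: 0 at the start, grows clockwise seen from above. One click is 24 degrees (0.419 rad); it rests at every multiple, three clicks are 1.257. Between rests it resists with up to 0.1 N m, then drops into the next; let go off a rest, it springs to the nearest. End stops at -1.26 and 2.93.
- round_mill_knob (a joint): Angle of the other mill's knob, rad, 0 at the start. Same knob at the same height, also a wooden body and metal top, but the body is a ROUND cylinder 92 mm across. Not to be turned. It stands 0.26 to 0.52 m to one side of the square mill; the two swap places from start to start.

How it is judged:
At the end, for the whole second after the job is handed in: The square mill's knob rests at its third click clockwise, 72 degrees from the start within 10 degrees, and the round mill's knob is within 10 degrees of where it was (value of joint square_mill_knob between 1.082 and 1.432 rad and velocity of joint square_mill_knob between -0.1 and 0.1 rad/s and value of joint round_mill_knob between -0.175 and 0.175 rad); the robot touches nothing.
It fails at once if the square mill's knob was turned on to the fourth click (more than 92 degrees) (value of joint square_mill_knob above 1.606 rad).
It fails at once if the square mill's knob was turned backwards (counter-clockwise past its start) by more than 14 degrees (value of joint square_mill_knob below -0.245 rad).
It fails at once if the round mill's knob was turned by more than 14 degrees (value of joint round_mill_knob above 0.245 rad or value of joint round_mill_knob below -0.245 rad).
It also fails if it takes over 32 s, if anything falls off the work surface, if the arm or the gripper's body presses on something with over 40 N, if the wrist force passes 120 N, or if a joint passes its speed limit or range.

## Working session

There is one attempt and no reset: what is moved stays moved. The work goes in short steps, Python scripts to look and compute and a shell command to move; the robot and the scene stay as the last step left them, time stands still between calls to the robot, and variables do not carry over. Pictures are saved under pics/ and viewed, and the job is handed in when it is done.

```bash
ls; mkdir -p pics; cat > h.py <<'E'
import numpy as np, cv2
from cell import robot
def cal(n):
    c=robot.calibration(n); f=192/np.tan(np.radians(c['vfov']/2))
    R=cv2.Rodrigues(np.array(c['rvec'],float))[0]; t=np.array(c['tvec'],float)
    K=np.array([[f,0,c['cx']],[0,f,c['cy']],[0,0,1]]); return K,R,t
def ray(n,u,v):
    K,R,t=cal(n); d=R.T@np.linalg.inv(K)@[u,v,1]; return -R.T@t,d
def atz(n,u,v,z):
    o,d=ray(n,u,v); return o+d*(z-o[2])/d[2]
def proj(n,p):
    K,R,t=cal(n); q=K@(R@np.array(p)+t); return q[:2]/q[2]
def save(n,f):
    im=robot.read_camera(n); cv2.imwrite('pics/'+f,im[:,:,::-1]); return im
E
python3 - <<'E'
from h import *
print(robot.observe())
for n in ['top','side','wrist']:
    save(n,n+'0.png'); print(n,robot.calibration(n))
    for q in ['square_mill','square_mill_knob_grip','round_mill_knob']:
        for d in robot.find_in(n,q)[:3]:
            u,v=d['xy'][0]*512,d['xy'][1]*384; print(n,q,round(d['p'],2),round(u),round(v),atz(n,u,v,.136).round(3))
E
```

```text
pics
{'time': 0.0, 'qpos': array([-1.41202114e+00,  3.42744009e-01,  1.52504534e+00, -2.91280466e-05,
        1.27539630e+00, -1.45998088e-01]), 'qvel': array([ 1.68107910e-03,  8.06451715e-04,  2.95282134e-05,  2.29206810e-03,
       -9.57587135e-04, -1.70938674e-04]), 'joint_efforts': array([-9.64684477e-05, -4.31239057e+01, -2.44218546e+01,  7.18376599e-02,
        5.60569740e-02, -1.14897407e-04]), 'tool_pos': array([ 0.15747764, -0.50032977,  0.19362408]), 'tool_rot': array([-3.14001256e+00, -2.04191713e-04,  3.04781617e-01]), 'contact_force': array([-0.53508205,  1.00839565, -0.45881151]), 'torque': array([-0.0122135 ,  0.00830718,  0.01561139]), 'opening': 0.09178877958401092}
top {'vfov': 44.97837042254923, 'cx': 258.38691030409746, 'cy': 195.0372670762272, 'rvec': array([ 2.13595041, -2.04924166,  0.24335901]), 'tvec': array([-0.004371  ,  0.55572745,  1.02532408])}
top square_mill 0.83 165 196 [0.527 0.224 0.136]
top square_mill_knob_grip 0.63 160 192 [0.537 0.234 0.136]
top round_mill_knob 0.77 358 188 [ 0.563 -0.201  0.136]
side {'vfov': 56.6181042012172, 'cx': 255.77533281627777, 'cy': 190.46784374269222, 'rvec': array([ 0.18771755, -2.7113334 ,  1.42084697]), 'tvec': array([0.53789652, 0.1238685 , 0.753944  ])}
side square_mill 0.88 238 295 [0.523 0.303 0.136]
side square_mill_knob_grip 0.59 237 267 [0.535 0.253 0.136]
wrist {'vfov': 64.91274756019456, 'cx': 253.04876331100564, 'cy': 183.40161437224117, 'rvec': array([-2.33367348,  1.71346044,  0.2517953 ]), 'tvec': array([-0.52523596, -0.03721954,  0.38997449])}
```

View pics/top0.png

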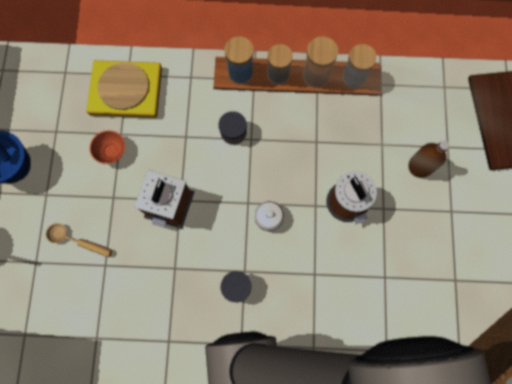

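View pics/side0.png

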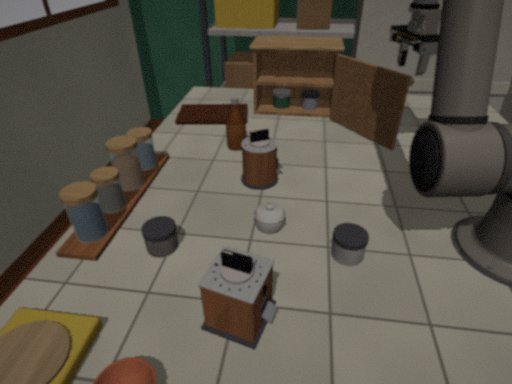

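```bash
python3 - <<'E'
from h import *
im=cv2.imread('pics/top0.png')
cv2.imwrite('pics/tc.png',cv2.resize(im[155:235,120:200],(600,600),interpolation=cv2.INTER_CUBIC))
im=cv2.imread('pics/side0.png')
cv2.imwrite('pics/sc.png',cv2.resize(im[220:320,180:280],(600,600),interpolation=cv2.INTER_CUBIC))
E
```

```text
(no output)
```

View pics/tc.png

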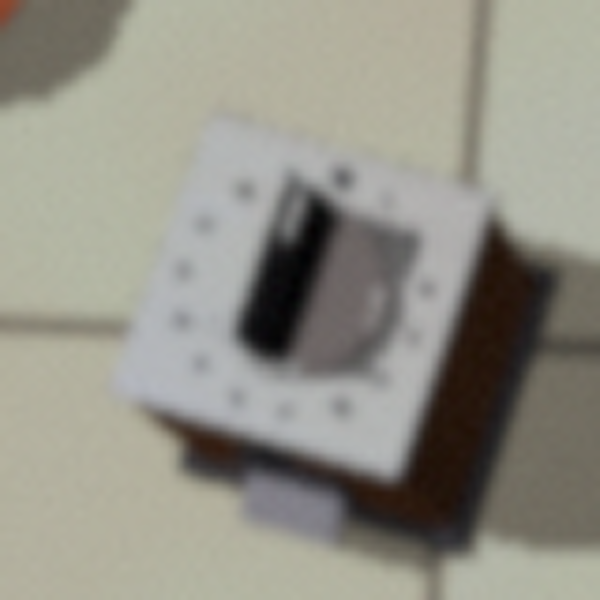

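View pics/sc.png

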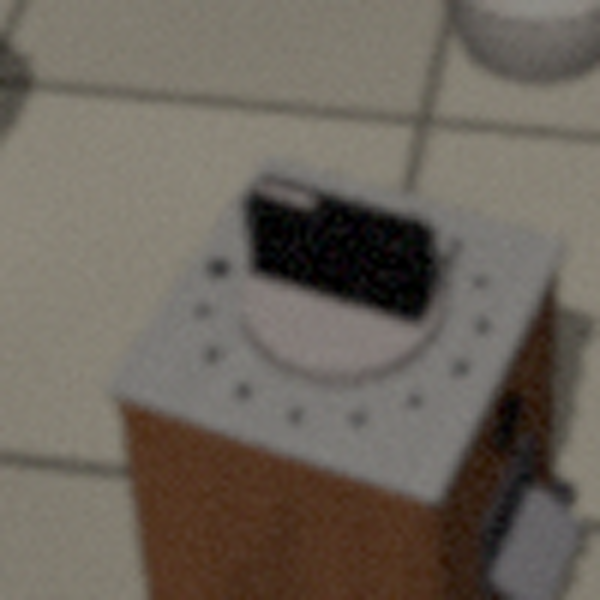

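The square mill is on the left in the top picture: its plate centre is near (161,194), and the bar runs almost up and down in the image with the white mark at the upper end. The round mill is at (355,190). Next I'll work out the centre and the bar's direction.

```bash
python3 - <<'E'
from h import *
t=lambda x,y:(120+x/7.5-.43,155+y/7.5-.43)
s=lambda x,y:(180+x/6-.4,220+y/6-.4)
c=[atz('top',*t(*p),.112) for p in [(222,112),(490,195),(400,480),(120,392)]]
print('plate top',np.round(c,3),np.mean(c,0).round(4),[np.linalg.norm(c[i]-c[i-1]).round(3) for i in range(4)])
c=[atz('side',*s(*p),.112) for p in [(265,160),(562,240),(440,500),(115,395)]]
print('plate side',np.round(c,3),np.mean(c,0).round(4),[np.linalg.norm(c[i]-c[i-1]).round(3) for i in range(4)])
a=[atz('top',*t(*p),.148) for p in [(290,170),(238,340)]]
b=[atz('side',*s(*p),.148) for p in [(250,195),(436,240)]]
for e in (a,b): d=e[0]-e[1];print(np.round(e,3),np.linalg.norm(d).round(3),np.degrees(np.arctan2(d[1],d[0])))
E
```

```text
plate top [[0.594 0.27  0.112]
 [0.571 0.186 0.112]
 [0.483 0.206 0.112]
 [0.506 0.292 0.112]] [0.5384 0.2384 0.112 ] [np.float64(0.091), np.float64(0.087), np.float64(0.091), np.float64(0.089)]
plate side [[0.571 0.187 0.112]
 [0.484 0.207 0.112]
 [0.504 0.296 0.112]
 [0.59  0.275 0.112]] [0.537  0.2411 0.112 ] [np.float64(0.09), np.float64(0.089), np.float64(0.091), np.float64(0.088)]
[[0.567 0.239 0.148]
 [0.515 0.249 0.148]] 0.053 -11.32506602203692
[[0.561 0.237 0.148]
 [0.512 0.246 0.148]] 0.05 -10.602147492824471
```

```bash
cat >> h.py <<'E'
from scipy.spatial.transform import Rotation as Ro
def to(p):
    s=robot.observe(); R=Ro.from_euler('xyz',s['tool_rot']).as_matrix()
    return (R.T@(np.array(p)-s['tool_pos'])*1000).round(1)
def st():
    s=robot.observe(); print('t',round(float(s['time']),2),'pos',s['tool_pos'].round(4),'rot',np.degrees(s['tool_rot']).round(2),'q',s['qpos'].round(2),'F',s['contact_force'].round(1),'T',s['torque'].round(3),'op',round(float(s['opening']),4))
E
python3 -c "
from h import *
st();print(to([.42,-.12,.25]))"
```

```text
t 0.6 pos [ 0.1576 -0.5008  0.1944] rot [179.99   0.    17.46] q [-1.41  0.34  1.52  0.    1.28 -0.15] F [ 0.2 -0.1  0.3] T [0.015 0.014 0.012] op 0.092
[ 364.6 -284.5  -55.7]
```

```bash
python3 -m pendant '[[[32,-25,-15],-7],[[64,-50,-30],-14],[[96,-75,-45],-21],[[128,-100,-55],-28],[[160,-125,-55],-35],[[192,-150,-55],-42],[[224,-175,-55],-49],[[256,-200,-55],-56],[[288,-225,-55],-63],[[320,-250,-55],-70]]' 1
python3 -c "
from h import *
st();print(to([.50,.16,.25]), to([.538,.240,.25]))"
```

```text
time: 1.43
tool_pos: [0.3886, -0.1644, 0.2497]
tool_rot: [3.141, 0.001, 1.532]
contact_force: [1.0, -0.3, -0.8]
opening: 0.0919
t 1.43 pos [ 0.3886 -0.1644  0.2497] rot [1.7995e+02 3.0000e-02 8.7800e+01] q [-0.58  0.11  1.68 -0.    1.36 -0.54] F [ 1.  -0.3 -0.8] T [-0.021 -0.182  0.029] op 0.0919
[328.4  98.9  -0.4] [ 4.098e+02  1.338e+02 -4.000e-01]
```

```bash
python3 -m pendant '[[[38,12,0],-7],[[76,24,0],-14],[[114,36,0],-21],[[152,48,0],-28],[[190,60,0],-35],[[228,72,0],-42],[[266,84,0],-49],[[304,96,0],-56],[[342,110,0],-63],[[380,122,0],-70]]'
python3 - <<'E'
from h import *
st();print(to([.538,.240,.25]))
save('wrist','w1.png')
for q in ['square_mill','square_mill_knob_grip']:
    for d in robot.find_in('wrist',q)[:3]:
        u,v=d['xy'][0]*512,d['xy'][1]*384; print(q,round(d['p'],2),round(u),round(v),atz('wrist',u,v,.136).round(3))
E
```

```text
time: 2.27
tool_pos: [0.5255, 0.2128, 0.2496]
tool_rot: [-3.141, 0.001, 2.761]
contact_force: [0.6, -1.0, 0.1]
opening: 0.0917
t 2.27 pos [0.5255 0.2128 0.2496] rot [-1.7999e+02  8.0000e-02  1.5817e+02] q [ 0.25  0.39  1.31 -0.    1.45 -0.94] F [ 0.6 -1.   0.1] T [ 0.066 -0.134  0.052] op 0.0917
[-1.5 29.9 -0.4]
square_mill 0.73 277 160 [0.522 0.242 0.136]
square_mill_knob_grip 0.78 281 169 [0.532 0.24  0.136]
```

View pics/w1.png

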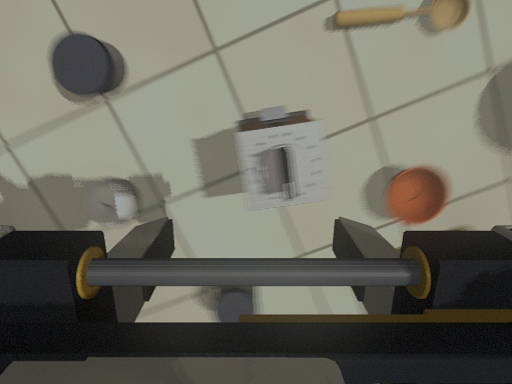

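The wrist picture is blurred by the motion, but it shows the knob at about (285,170), which agrees with the earlier estimate. I'll centre above it, let the arm settle and look again.

```bash
python3 -m pendant '[[[0,15,0],-5],[[-1,30,0],-11],[[-1,30,10],-11],[[-1,30,10],-11],[[-1,30,10],-11]]'
python3 - <<'E'
from h import *
st();print(to([.538,.240,.25]))
im=save('wrist','w2.png'); 
print(robot.find_in('wrist','square_mill_knob_grip')[:2])
print(proj('wrist',[.538,.24,.148]))
u,v=proj('wrist',[.538,.24,.13]).astype(int)
c=cv2.resize(im[max(0,v-60):v+60,u-60:u+60,::-1],None,fx=5,fy=5,interpolation=cv2.INTER_CUBIC);print(u-60,max(0,v-60),c.shape);cv2.imwrite('pics/w2c.png',c)
E
```

```text
time: 2.83
tool_pos: [0.5364, 0.2391, 0.2377]
tool_rot: [-3.139, -0.002, 2.946]
contact_force: [0.6, -0.3, 0.1]
opening: 0.0919
t 2.83 pos [0.5364 0.2391 0.2377] rot [-1.7987e+02 -1.2000e-01  1.6881e+02] q [ 0.29  0.43  1.26 -0.    1.45 -1.09] F [ 0.6 -0.3  0.1] T [ 0.132 -0.144 -0.008] op 0.0919
[ -1.4   1.2 -12.3]
[{'xy': [0.4957, 0.4484], 'p': 0.58}]
[255.14694111 179.14988583]
195 114 (600, 600, 3)
```

View pics/w2c.png

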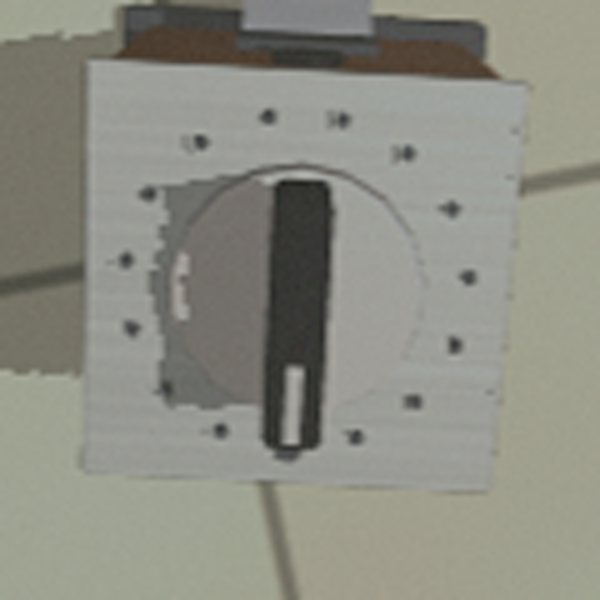

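```bash
python3 - <<'E'
from h import *
s=lambda x,y:(195+x/5-.4,114+y/5-.4)
a=atz('wrist',*s(292,447),.148);b=atz('wrist',*s(303,182),.148);d=a-b
print(a,b,np.linalg.norm(d),np.degrees(np.arctan2(d[1],d[0])),(a+b)/2,to((a+b)/2))
c=[atz('wrist',*s(*p),.112) for p in [(87,60),(526,83),(490,490),(83,470)]];print(np.mean(c,0),np.mean(c,0)-0, )
for i in range(4):
  e=c[i]-c[i-1];print(np.linalg.norm(e).round(4),np.degrees(np.arctan2(e[1],e[0])).round(1))
k=[atz('wrist',*s(*p),.120) for p in [(300,163),(427,290)]];print(k)
E
```

```text
[0.56169612 0.23320087 0.148     ] [0.5100501  0.24551469 0.148     ] 0.053093709694305595 -13.410509372951259 [0.53587311 0.23935778 0.148     ] [ 1.1 -0.1 90.7]
[0.53818334 0.23877472 0.112     ] [0.53818334 0.23877472 0.112     ]
0.091 166.0
0.0913 75.9
0.0911 -13.7
0.0917 -104.2
[array([0.51112668, 0.24482404, 0.12      ]), array([0.54280561, 0.26593349, 0.12      ])]
```

```bash
python3 -m pendant '[[[0,0,30],1],[[0,0,60],2],[[0,0,85],2.4],[[0,0,105],2.4],[[0,0,113],2.4],[[0,0,113],2.4],[[0,0,113],2.4]]' 0.5
python3 - <<'E'
from h import *
st();print(to([.537,.239,.124]))
E
```

```text
time: 3.52
tool_pos: [0.5374, 0.2389, 0.1267]
tool_rot: [-3.141, 0.001, 2.904]
contact_force: [-0.3, 0.6, 0.5]
opening: 0.0495
t 3.52 pos [0.5374 0.2389 0.1267] rot [-1.7996e+02  4.0000e-02  1.6640e+02] q [ 0.29  0.51  1.44 -0.    1.18 -1.04] F [-0.3  0.6  0.5] T [ 0.031 -0.158  0.044] op 0.0495
[ 0.4 -0.1  2.7]
```

```bash
python3 -m pendant '[[[0,0,2],0],[[0,0,2],0],[[0,0,2],0],[[0,0,2],0],[[0,0,2],0],[[0,0,2],0]]' 0 30
python3 - <<'E'
from h import *
st()
save('side','s1.png');save('wrist','w3.png')
E
```

```text
time: 4.02
tool_pos: [0.5375, 0.239, 0.1249]
tool_rot: [-3.141, 0.001, 2.904]
contact_force: [-1.4, 0.5, -0.1]
opening: 0.0105
t 4.02 pos [0.5375 0.239  0.1249] rot [-1.7997e+02  6.0000e-02  1.6640e+02] q [ 0.29  0.52  1.45 -0.    1.18 -1.04] F [-1.4  0.5 -0.1] T [ 0.088 -0.215 -0.022] op 0.0105
```

View pics/w3.png

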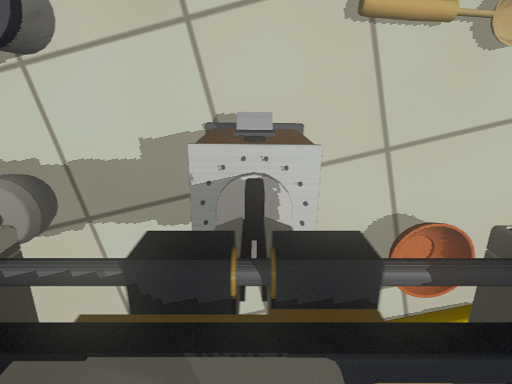

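The jaws hold the bar: the opening is 10.5 mm and the bar shows between the pads at about (255,215). Now the first part of the turn.

```bash
python3 -m pendant '[[[0,0,0],5],[[0,0,0],10],[[0,0,0],15],[[0,0,0],20],[[0,0,0],24],[[0,0,0],24],[[0,0,0],24]]'
python3 - <<'E'
from h import *
st()
save('wrist','w4.png')
E
```

```text
time: 4.7
tool_pos: [0.5374, 0.239, 0.1247]
tool_rot: [-3.141, 0.001, 2.488]
contact_force: [-0.7, -0.8, 0.3]
opening: 0.0003
t 4.7 pos [0.5374 0.239  0.1247] rot [-1.7998e+02  5.0000e-02  1.4253e+02] q [ 0.29  0.52  1.45 -0.    1.18 -0.63] F [-0.7 -0.8  0.3] T [ 0.022 -0.157 -0.013] op 0.0003
```

View pics/w4.png

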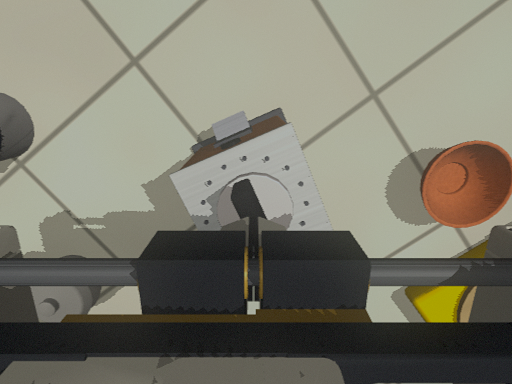

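The opening reads 0, so the jaws have shut on nothing and the bar doesn't seem to have turned. I'll look from the side.

```bash
python3 - <<'E'
from h import *
im=save('side','s2.png'); s1=cv2.imread('pics/s1.png')
c=np.hstack([s1[170:320,150:300],im[170:320,150:300,::-1]])
cv2.imwrite('pics/s2c.png',cv2.resize(c,None,fx=2.66,fy=2.66,interpolation=cv2.INTER_CUBIC)); st()
print(proj('side',robot.observe()['tool_pos']))
im=save('top','t2.png'); cv2.imwrite('pics/t2c.png',cv2.resize(im[130:250,100:220,::-1],None,fx=4,fy=4))
E
```

```text
t 4.8 pos [0.5374 0.239  0.1248] rot [-1.7998e+02  6.0000e-02  1.4252e+02] q [ 0.29  0.52  1.45 -0.    1.18 -0.63] F [-0.4 -0.2  0.6] T [ 0.014 -0.094 -0.009] op 0.0006
[236.94316303 265.35701195]
```

View pics/s2c.png

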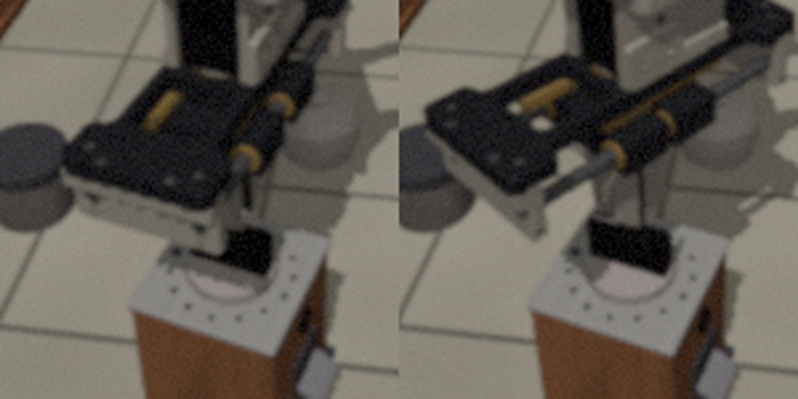

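View pics/t2c.png

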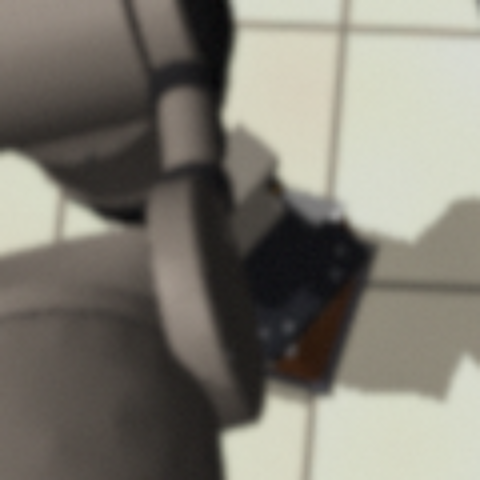

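```bash
python3 - <<'E'
from h import *
a=cv2.imread('pics/w3.png')[150:330,180:330];b=cv2.imread('pics/w4.png')[150:330,180:330]
c=cv2.resize(np.hstack([a,b]),None,fx=2.6,fy=2.6,interpolation=cv2.INTER_CUBIC)
c=np.clip(c.astype(float)*1.0,0,255);c=255*(c/255)**.5
cv2.imwrite('pics/w34.png',c)
p=robot.observe()['tool_pos']
for dz in (0,.024,.05): print(dz,proj('wrist',p+[0,0,dz]),proj('side',p+[0,0,dz]))
im=cv2.imread('pics/s2.png')[190:280,190:290];im=255*(im/255)**.5
cv2.imwrite('pics/s2d.png',cv2.resize(im,None,fx=6,fy=6,interpolation=cv2.INTER_CUBIC))
E
```

```text
0 [255.23263041 213.7751791 ] [236.96644103 265.36080139]
0.024 [255.4821549  229.14560753] [236.34317887 254.23982631]
0.05 [255.83498015 250.87924651] [235.63149797 241.54118023][ WARN:0@0.724] global loadsave.cpp:1063 imwrite_ Unsupported depth image for selected encoder is fallbacked to CV_8U.
```

View pics/w34.png

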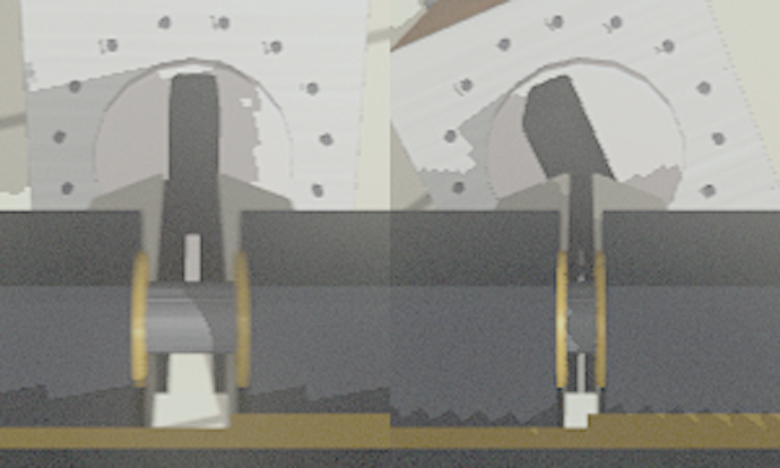

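View pics/s2d.png

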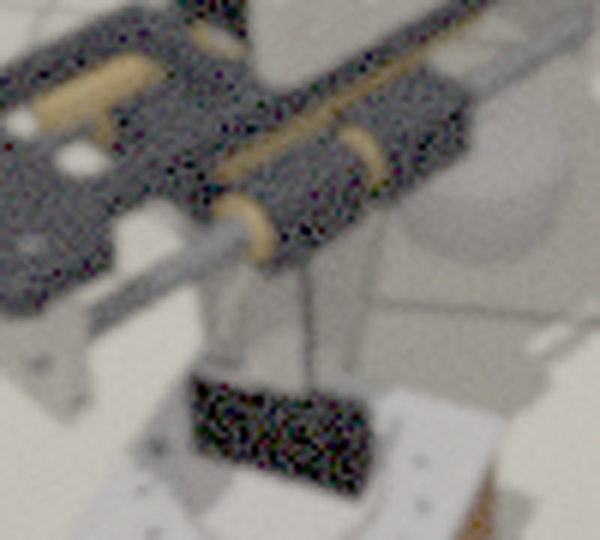

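```bash
python3 - <<'E'
from h import *
s=robot.observe();p=s['tool_pos'];R=Ro.from_euler('xyz',s['tool_rot']).as_matrix()
for dz in (0,.024):
  for y in (-.019,0,.019):
    for x in (-.0095,.0095):
      q=p+R@[x,y,0]+[0,0,dz]
      print(dz,y,x,((proj('side',q)-[190,190])*6).round(),((proj('wrist',q)-[180,150])*2.6+[390,0]).round())
for q in ([.5617,.2332,.148],[.51,.2455,.148],[.5617,.2332,.12],[.51,.2455,.12]): print(q,((proj('side',q)-[190,190])*6).round(),((proj('wrist',q)-[180,150])*2.6+[390,0]).round())
E
```

```text
0 -0.019 -0.0095 [311. 396.] [514. 199.]
0 -0.019 0.0095 [360. 433.] [512. 132.]
0 0 -0.0095 [258. 433.] [586. 199.]
0 0 0.0095 [306. 472.] [586. 132.]
0 0.019 -0.0095 [202. 471.] [657. 199.]
0 0.019 0.0095 [251. 512.] [660. 131.]
0.024 -0.019 -0.0095 [308. 330.] [505. 243.]
0.024 -0.019 0.0095 [358. 367.] [503. 168.]
0.024 0 -0.0095 [253. 367.] [586. 243.]
0.024 0 0.0095 [303. 405.] [586. 168.]
0.024 0.019 -0.0095 [196. 404.] [667. 243.]
0.024 0.019 0.0095 [246. 444.] [670. 168.]
[0.5617, 0.2332, 0.148] [189. 363.] [628. 291.]
[0.51, 0.2455, 0.148] [381. 417.] [535.  99.]
[0.5617, 0.2332, 0.12] [196. 440.] [622. 236.]
[0.51, 0.2455, 0.12] [383. 494.] [541.  66.]
```

The wrist picture taken before the turn also shows the jaws had not finished closing. In both views the fingertips look about 24 mm higher than the reported TCP. I'll raise the tool, turn back and check the tip in the clear.

```bash
python3 -m pendant '[[[0,0,-25],0],[[0,0,-50],0],[[0,0,-50],-6],[[0,0,-50],-12],[[0,0,-50],-18],[[0,0,-50],-24],[[0,0,-50],-24]]' 0.4
python3 - <<'E'
from h import *
im=save('side','s3.png')
st();s=robot.observe();p=s['tool_pos'];R=Ro.from_euler('xyz',s['tool_rot']).as_matrix()
crop=255*(im[170:290,180:300,::-1]/255)**.5
c=cv2.resize(crop.astype(np.uint8),None,fx=5,fy=5,interpolation=cv2.INTER_CUBIC)
o=s['opening']/2
for dz,col in((0,(0,0,255)),(.024,(0,255,0))):
  for y in(-o,o):
    for x in(-.0095,.0095):
      u=(proj('side',p+R@[x,y,0]+[0,0,dz])-[180,170])*5
      cv2.circle(c,tuple(int(a) for a in u),4,col,1)
cv2.imwrite('pics/s3c.png',c)
im=save('wrist','w5.png')
for dz,col in((0,(255,0,0)),(.024,(0,255,0))):
  for y in(-o,o):
    for x in(-.0095,.0095):
      u=proj('wrist',p+R@[x,y,0]+[0,0,dz]); cv2.circle(im,tuple(int(a) for a in u),2,col,1)
cv2.imwrite('pics/w5c.png',cv2.resize(im[80:350,120:400,::-1],None,fx=2.2,fy=2.2))
E
```

```text
time: 5.43
tool_pos: [0.5374, 0.239, 0.1748]
tool_rot: [-3.141, 0.001, 2.911]
contact_force: [-0.1, 0.7, 0.8]
opening: 0.0362
t 5.48 pos [0.5374 0.239  0.1748] rot [-1.7996e+02  4.0000e-02  1.6644e+02] q [ 0.29  0.47  1.37 -0.    1.29 -1.04] F [-0.8  0.5 -0.3] T [ 0.044 -0.161  0.008] op 0.0365
```

View pics/s3c.png

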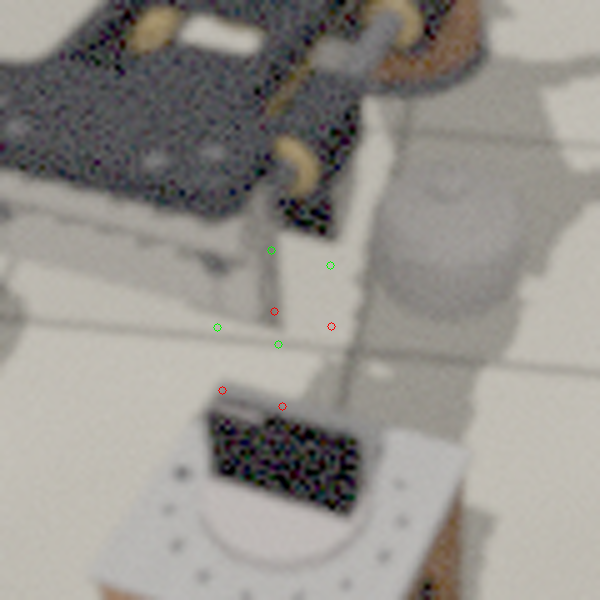

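View pics/w5c.png

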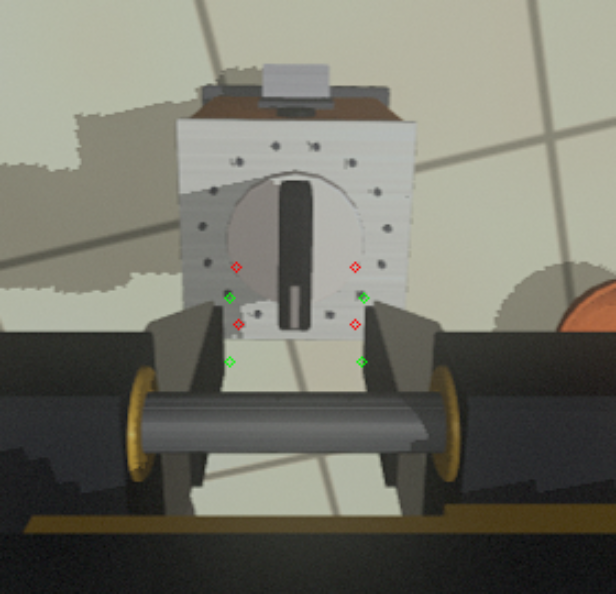

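Both views agree: the real fingertips are about 30 mm above the reported TCP. That puts them above the bar top at my first height. I'll go deeper in cautious steps and check the picture and the force.

```bash
python3 -m pendant '[[[0,0,25],0],[[0,0,45],0],[[0,0,60],0],[[0,0,70],0],[[0,0,74],0],[[0,0,74],0],[[0,0,74],0]]' 0.5
python3 - <<'E'
from h import *
st(); im=save('side','s4.png')
cv2.imwrite('pics/s4c.png',cv2.resize((255*(im[170:290,180:300,::-1]/255)**.5).astype(np.uint8),None,fx=5,fy=5,interpolation=cv2.INTER_CUBIC))
E
```

```text
time: 6.12
tool_pos: [0.5379, 0.2391, 0.1014]
tool_rot: [-3.141, 0.002, 2.903]
contact_force: [0.6, -0.1, 0.2]
opening: 0.0459
t 6.12 pos [0.5379 0.2391 0.1014] rot [-1.7999e+02  9.0000e-02  1.6631e+02] q [ 0.29  0.54  1.47 -0.    1.13 -1.04] F [ 0.6 -0.1  0.2] T [ 0.071 -0.148  0.013] op 0.0459
```

View pics/s4c.png

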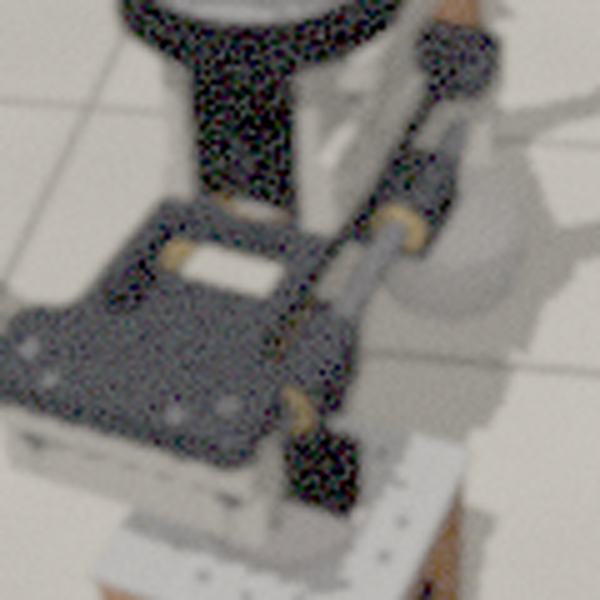

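The near finger now hangs beside the bar with its tip near (275,525), just above the skirt, and nothing is touching. I'll go 3 mm lower and close fully.

```bash
python3 -m pendant '[[[0,0,3],0],[[0,0,3],0],[[0,0,3],0],[[0,0,3],0],[[0,0,3],0],[[0,0,3],0],[[0,0,3],0],[[0,0,3],0],[[0,0,3],0]]' 0 35
python3 - <<'E'
from h import *
st()
E
```

```text
time: 6.92
tool_pos: [0.5382, 0.2393, 0.0989]
tool_rot: [3.141, 0.002, 2.903]
contact_force: [0.2, 0.6, 1.4]
opening: 0.0118
t 6.92 pos [0.5382 0.2393 0.0989] rot [1.7997e+02 1.4000e-01 1.6631e+02] q [ 0.29  0.54  1.48 -0.    1.12 -1.04] F [0.2 0.6 1.4] T [ 0.261 -0.155 -0.032] op 0.0118
```

Opening 11.8 mm: the bar is gripped this time. I'll turn it one click as a test.

```bash
python3 -m pendant '[[[0,0,0],5],[[0,0,0],10],[[0,0,0],15],[[0,0,0],20],[[0,0,0],24],[[0,0,0],24],[[0,0,0],24]]'
python3 - <<'E'
from h import *
st(); im=save('wrist','w6.png')
cv2.imwrite('pics/w6c.png',cv2.resize((255*(im[80:280,140:380,::-1]/255)**.6).astype(np.uint8),None,fx=2.5,fy=2.5))
E
```

```text
time: 7.5
tool_pos: [0.5384, 0.2396, 0.0989]
tool_rot: [3.139, 0.002, 2.486]
contact_force: [0.6, 1.9, -0.8]
opening: 0.0118
t 7.5 pos [0.5384 0.2396 0.0989] rot [1.7988e+02 1.2000e-01 1.4244e+02] q [ 0.29  0.54  1.48 -0.    1.12 -0.63] F [ 0.6  1.9 -0.8] T [ 0.435 -0.223 -0.017] op 0.0118
```

View pics/w6c.png

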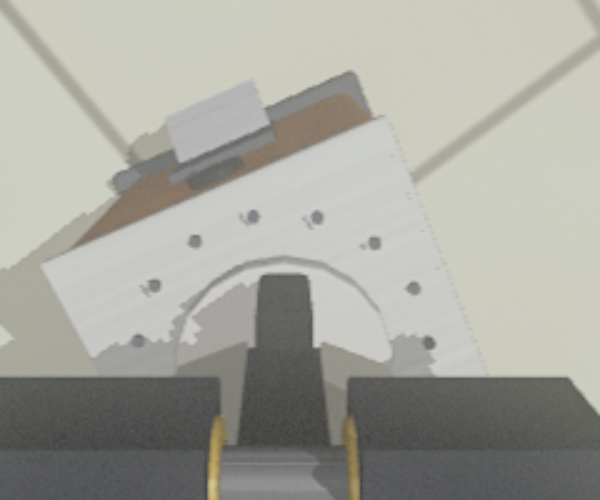

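The bar stays aligned with the jaws while the plate has turned beneath it. Two more clicks to go.

```bash
python3 -m pendant '[[[0,0,0],6],[[0,0,0],12],[[0,0,0],18],[[0,0,0],24],[[0,0,0],30],[[0,0,0],36],[[0,0,0],42],[[0,0,0],47],[[0,0,0],48],[[0,0,0],48]]'
python3 - <<'E'
from h import *
st()
E
```

```text
time: 8.38
tool_pos: [0.5389, 0.2399, 0.0989]
tool_rot: [3.138, -0.001, 1.651]
contact_force: [3.2, 3.2, -2.6]
opening: 0.0115
t 8.38 pos [0.5389 0.2399 0.0989] rot [ 1.7977e+02 -3.0000e-02  9.4590e+01] q [ 0.29  0.54  1.48 -0.    1.12  0.21] F [ 3.2  3.2 -2.6] T [ 0.494 -0.597  0.013] op 0.0115
```

Tool yaw has gone from 166.3 to 94.6°, which is 71.7°. Now I'll release and lift straight up.

```bash
python3 -m pendant '[[[0,0,0],0],[[0,0,0],0],[[0,0,0],0],[[0,0,0],0],[[0,0,0],0],[[0,0,0],0]]' 0.6
python3 -m pendant '[[[0,0,-20],0],[[0,0,-50],0],[[0,0,-85],0],[[0,0,-120],0],[[0,0,-120],0],[[0,0,-120],0]]'
python3 - <<'E'
from h import *
st(); im=save('wrist','w7.png'); save('side','s7.png')
cv2.imwrite('pics/w7c.png',cv2.resize(im[80:330,120:400,::-1],None,fx=2.2,fy=2.2))
E
```

```text
time: 8.88
tool_pos: [0.5388, 0.2397, 0.0989]
tool_rot: [3.138, -0.0, 1.651]
contact_force: [0.2, -0.2, -0.2]
opening: 0.0471
time: 9.38
tool_pos: [0.5393, 0.24, 0.2212]
tool_rot: [3.133, -0.001, 1.651]
contact_force: [0.1, 0.2, -1.6]
opening: 0.0548
t 9.38 pos [0.5393 0.24   0.2212] rot [ 1.7951e+02 -8.0000e-02  9.4620e+01] q [ 0.29  0.44  1.3  -0.    1.39  0.21] F [ 0.1  0.2 -1.6] T [-0.059 -0.13  -0.047] op 0.0548
```

View pics/w7c.png

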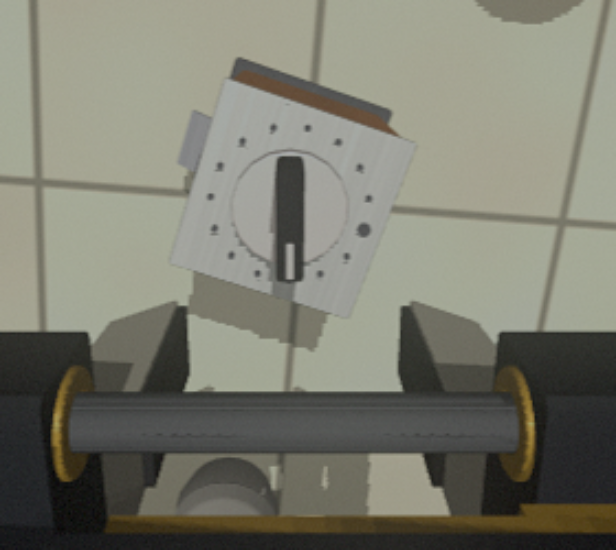

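View pics/s7.png

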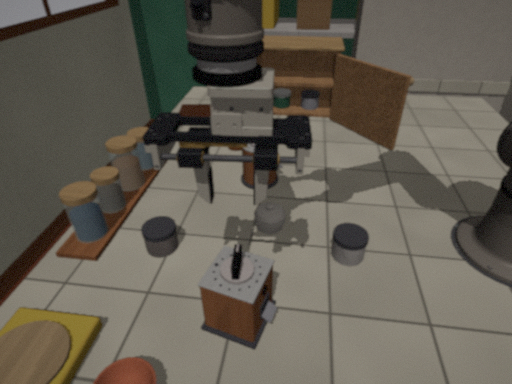

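The wrist picture shows the large start pip at (364,230) and the white mark three pips clockwise of it, at (290,280). The jaws are well clear of everything. I'll check the bar's angle once and hand in.

```bash
python3 - <<'E'
from h import *
s=lambda x,y:(120+x/2.2,80+y/2.2)
a=atz('wrist',*s(289,281),.148);b=atz('wrist',*s(290.5,157),.148);d=a-b
print(np.degrees(np.arctan2(d[1],d[0])),'was -13.4'); st()
robot.hand_in()
E
```

```text
-86.161225008376 was -13.4
t 9.48 pos [0.5377 0.2394 0.218 ] rot [179.88   0.    94.62] q [ 0.29  0.44  1.3  -0.    1.39  0.21] F [ 0.4 -0.6 -0.4] T [-0.02  -0.092 -0.031] op 0.055
the job is handed in; nothing more can be done
```

I turned the square mill's knob three clicks clockwise, let go, lifted clear and handed the job in at about 9.5 s.

**Last checks:**
- **Knob angle:** the bar went from -13.4° to -86.2° in the wrist pictures, a turn of 72.8° against the target of 72°. The white mark sits three pips clockwise of the start pip. While gripping, the tool turned 71.7°.
- **Contact:** the arm stood about 7 cm above the knob with jaws open, and the contact force was near zero.
- **Round mill:** I never went near it with the gripper low. I did not measure its knob angle again at the end.

**What went wrong:** the first grip attempt closed on nothing. The real fingertips sit about 30 mm above the reported tool point, so they were above the bar. I also started turning before the jaws had finished closing. The pictures showed that the knob had not moved, so I corrected the height. The second grip read 11.8 mm on the 12 mm bar and held through the whole turn.

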